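Set both hand exercisers to their green markers

TASK

Set the two hand exercisers for the next patient: with a fingertip and gently, without gripping anything, push a spoke of the wheel round until its white pointer stands centred over the wheel's green marker, and push the swing arm round until its white tip stands centred over its own green marker, in either order. Do not lift, tip or shove the exercisers, do not move the green markers, and leave everything else on the table where it is.

Things in the scene. Friction and masses are not known exactly. Their poses are not given: they have to be found in the camera images.
- wheel_hub (a point): Middle of the top of the black hub (36 mm across) of the wheel exerciser, a flat three-spoke wheel turning about a vertical axis; this point is on the axis, 81 mm above the table, and its x axis points along the white spoke. Black rim: mean radius 95 mm, 14 mm thick. Spokes: 12 mm wide, 56 to 70 mm above the table, 120 degrees apart, two black and one white. Free space between and under them.
- wheel_tip (a point): Top of the white spoke near its outer end, 115 mm from the wheel's axis, 70 mm above the table. The white spoke runs on past the rim and ends 121 mm from the axis: it is the wheel's pointer.
- wheel_base_marker_top (a point): Middle of the top of the wheel's marker at 115 mm from the axis: a green block 20 mm wide, 32 mm long (103 to 135 mm from the axis), top 22 mm above the table, low enough for the white pointer to pass above it. Its own x axis points outwards.
- wheel (a joint): Turn of the wheel, rad, growing anticlockwise seen from above; stops at -2.7 and 2.7. The white pointer is centred over the marker when joint wheel = joint wheel_base_marker. At the start it stands 0.8 to 2.8 rad clockwise of its marker, so turn it anticlockwise. Friction torque about 0.08 N m; it stays where it is left.
- wheel_base_marker (a joint): Angle of the wheel's green marker, rad, same zero and sense as joint wheel. Already set: leave it.
- swing_hub (a point): Middle of the top of the black hub (40 mm across) of the swing-arm exerciser, a level arm turning about a vertical axis; this point is on the axis, 77 mm above the table, its x axis along the arm. The arm is a red bar 16 mm wide, 56 to 70 mm above the table; an upright white peg (20 mm across, top at 90 mm) stands on it 92 mm from the axis. Free space under the arm.
- swing_tip (a point): Top of the arm's white tip, 115 mm from the axis, 70 mm above the table: the arm's pointer. The tip ends 121 mm from the axis.
- swing_base_marker_top (a point): Middle of the top of the swing arm's marker at 115 mm from the axis: a green block of the same size as the wheel's, top 22 mm above the table. Its own x axis points outwards.
- swing (a joint): Turn of the swing arm, rad, growing anticlockwise seen from above; stops at -2.7 and 2.7. The tip is centred over the marker when joint swing = joint swing_base_marker. At the start it stands 0.8 to 2.6 rad anticlockwise of its marker, so turn it clockwise. Friction torque about 0.08 N m; it stays where it is left.
- swing_base_marker (a joint): Angle of the swing arm's green marker, rad, same zero and sense as joint swing. Already set: leave it.
- wheel_base: Base of the wheel exerciser: round blue plate 276 mm across, 6 mm thick, with a central post 40 mm across up to the hub, standing loose on the table (about 2 to 3 kg); origin at the centre of its underside, under the wheel's axis.
- swing_base: Base of the swing-arm exerciser: round black plate, otherwise like the wheel's base; origin at the centre of its underside, under the arm's axis.
- cone: Bystander: orange cone, 60 mm across, 90 mm high; origin at the centre of its underside.
- mug: Bystander: blue mug, 76 mm across, 90 mm high; origin at the centre of its underside.
- bottle: Bystander: small white bottle with blue cap, 60 mm across, 110 mm high; origin at the centre of its underside.
- dumbbell: Bystander: small blue dumbbell lying along its x axis, 152 mm long, 52 mm high; origin under its middle.
- bulb: Bystander: white grip bulb on a black disc 90 mm across, 91 mm high; origin at the centre of its underside.
- pegblock: Bystander: wooden block 70 x 110 mm with coloured pegs, 60 mm high; origin at the centre of its underside.

How it is judged:
At the end, for the whole second after the job is handed in: Each white pointer tip lies within 10 mm (level distance between the two listed points, about 5 degrees) of the middle of its own green marker and is at rest; both exercisers stand flat within 20 mm of where they stood, the markers are within 20 mm and the bystanders within 30 mm of where they were (horizontal distance between wheel_tip and wheel_base_marker_top below 0.01 m and velocity of joint wheel between -0.03 and 0.03 rad/s and angle between each of wheel_base, swing_base's own z axis and vertical below 0.05 rad and distance of each of wheel_base, wheel_base_marker_top, swing_base, swing_base_marker_top from where it was at the start of the episode below 0.02 m and horizontal distance between swing_tip and swing_base_marker_top below 0.01 m and velocity of joint swing between -0.03 and 0.03 rad/s and distance of each of cone, mug, bottle, dumbbell, bulb, pegblock from where it was at the start of the episode below 0.03 m); the robot touches nothing.
It fails at once if an exerciser is lifted, tipped or shoved by more than 20 mm (distance of any of wheel_base, swing_base from where it was at the start of the episode above 0.02 m or height (world z) of any of wheel_base, swing_base above 0.008 m or angle between any of wheel_base, swing_base's own z axis and vertical above 0.08 rad).
It fails at once if a green marker is displaced by more than 20 mm (distance of any of wheel_base_marker_top, swing_base_marker_top from where it was at the start of the episode above 0.02 m).
It fails at once if the fingers squeeze or push an exerciser with more than 25 N (contact force between the fingers and wheel_base above 25 N or contact force between the fingers and swing_base above 25 N).
It fails at once if a bystander is lifted, knocked over or moved by more than 30 mm (distance of any of cone, mug, bottle, dumbbell, bulb, pegblock from where it was at the start of the episode above 0.03 m or angle between any of cone, mug, bottle, dumbbell, bulb, pegblock's own z axis and vertical above 0.4 rad).
It also fails if it takes over 64 s, if anything falls off the work surface, if the arm or the gripper's body presses on something with over 40 N, if the wrist force passes 120 N, or if a joint passes its speed limit or range.

ROBOT

A 6-joint arm with a two-finger parallel gripper is mounted at the origin on the work surface. World frame = base frame: x ahead of the robot, y to its left, z up, the work surface at z = 0. Lengths are in m, angles in rad, forces in N, time in s.
With the tool pointing down it reaches from about 0.375 to 0.975 m from the base axis. Payload 3.8 kg.
Tool frame: the origin (TCP) lies on the centre line of the jaws, within the pads' length; the fingertips stand 14 mm ahead of it and the grasp point (between the pads) lies 5 mm behind it (bot.finger_overhang is the distance from the TCP to the fingertips, in m); y points along the fingers, x is the direction in which the jaws open and shut, and the axes are right-handed (so a half turn about y gives the same grasp; the last joint's range is limited). The gripper opens to 85 mm and grips with 20 to 120 N. Pads are 22 mm wide; open, the fingers measure 114 mm over their backs; the gripper's body (76 mm by 85 mm) begins 54 mm behind the grasp point. The pads swing forward as they close: fully open they stand 13 mm farther back than shut.
Start: joints at [-1.374, 0.264, 1.604, -0, 1.274, -0.037], TCP at [0.156, -0.657, 0.245] pointing down, gripper open.
Joint ranges: [-2.63, 2.63], [-0.94, 2.18], [0.31, 2.57], [-1.31, 4.45], [0, 2.66], [-2.55, 2.55]. Speed limits (rad/s): [2.57, 2.57, 3.14, 3.14, 3.14, 3.14].

INTERFACE

Orientations are given as a rotation vector (axis times angle).
In Python, from workcell import readout, read_camera, bot, spotter gives the robot as it stands.
- The arm moves only by the tool jog_arm, never from a script. Its argument "increments" is a list of rows, each a list of 7 numbers: the shift along the tool's x, y, z in m, then the turn, a rotation vector about the tool's x, y, z in rad, then the opening, from 0 (shut) to 1 (fully open). A call has 1 to 10 rows; each row shifts and turns the pose as measured when the row begins, along the tool's axes as they then stand; what a row does not reach is not made up. A row lasts 1/8 s, in which the tool goes at most 62.5 mm and 10.7 degrees, less where a joint would pass 70% of its speed; a pose out of reach is approached as far as the arm can. A call with a gripper value outside its range is refused whole. The fingers move at their own pace and stop on an object; "force" is the grip in N (left out, the last holds). Time passes only in rows, so rows that do not move let the fingers close. It gives the time, the measured TCP pose, the force and the opening at its end, in the units of the state.
- readout.read_state(): the state, without advancing time (a new reading comes with each control period).
- read_camera(name): name is "side" or "top"; returns a dict with "img" (384x512x3 uint8, blue, green, red), "range_z" (384x512 float32, m along the optical axis (not along the pixel's ray), 0 where there is no reading), "fx", "fy", "cx", "cy" (pixels), "world_from_camera" (4x4, takes a point from camera to world coordinates). Camera axes: x right, y down, z forward; pixel columns grow to the right and rows downward; lengths in m; the calibration is good to about 2 mm. A picture is of the moment at which its call begins.
- bot.finish_job(): hands the job in, once; it reports no verdict.
Trained networks look in a picture, given as the dict that the camera call returned (one of the last four; its "shot" number tells which), for a name from the list of things; names that differ only in an ending like _2 or _b are one class to them, and where a whole thing is asked for, a point or a joint stands for the part that bears it (a point fixed in the world has none). Each returns a list of dicts, best first, with "p" (0 to 1); they miss things now and then, are a little off and sometimes report something else, mostly with a low value. They report only what shows in the picture. A call takes as long as a camera call.
- spotter.masks_of(picture, thing): "mask" (384x512 bool, what is visible of it) and "location" ([column, row] in pixels, amid what is visible of it).
- spotter.spot_point(picture, thing): "location" ([column, row] in pixels: a listed point, or the origin of a listed thing).
The state is a dict: "time": time; "q": joint angles; "joint_vel": joint speeds; "joint_torque": joint torques, N m; "tool_pos": TCP position; "tcp_rot": TCP orientation; "wrist_force": force on the tool from outside, world axes, zero at the start; "torque": the same for the moment, N m; "width": opening from 0.0 (shut) to 1.0 (fully open).
Only numpy, scipy, OpenCV 4.12 (cv2) and the standard library are available. Lean on these libraries where they do the work, as an engineer would, in place of code of your own. Each camera call takes 0.05 s, during which the arm holds its last target. There are 200 camera calls.

## Working session

There is one attempt and no reset: what is moved stays moved. The work goes in short steps, Python scripts to look and compute and a tool call to move; the robot and the scene stay as the last step left them, time stands still between calls to the robot, and variables do not carry over. Pictures are saved under pics/ and viewed, about 8 in all and at most 12, crops included, and the job is handed in when it is done.

Besides the shell and the picture viewer there is one more tool, called after "Call:" as name(argument=value, ...) on one line, values as JSON. jog_arm: Moves the arm, as the interface text tells. Its arguments: {"type":"object","properties":{"increments":{"type":"array"},"force":{"type":"number"}},"required":["increments"]}

```bash
mkdir -p pics
cat > h.py <<'E'
import numpy as np, cv2
from workcell import readout, read_camera, bot, spotter
def ray(p,uv,z):
    T=np.array(p["world_from_camera"]);d=T[:3,:3]@np.array([(uv[0]-p["cx"])/p["fx"],(uv[1]-p["cy"])/p["fy"],1.])
    o=T[:3,3];return o+d*(z-o[2])/d[2]
def proj(p,X):
    c=np.linalg.inv(np.array(p["world_from_camera"]))@np.append(X,1);return p["fx"]*c[0]/c[2]+p["cx"],p["fy"]*c[1]/c[2]+p["cy"]
Z=dict(wheel_hub=.081,wheel_tip=.07,wheel_base_marker_top=.022,swing_hub=.077,swing_tip=.07,swing_base_marker_top=.022,
 cone=0,mug=0,bottle=0,dumbbell=0,bulb=0,pegblock=0)
def find(p,names=Z):
    r={}
    for n in names:
        s=spotter.spot_point(p,n)
        if s: r[n]=ray(p,s[0]["location"],Z[n]); print(n,[round(float(v)) for v in s[0]["location"]],round(s[0]["p"],2),r[n].round(3))
        else: print(n,'none')
    return r
E
python3 - <<'E'
from h import *
s=readout.read_state();print(s["time"],s["tool_pos"],s["tcp_rot"],s["wrist_force"])
for c in("top","side"):
    p=read_camera(c);cv2.imwrite(f"pics/{c}0.png",p["img"]);print(c,np.array(p["world_from_camera"])[:3,3]);find(p, Z if c=="top" else [k for k in Z if '_' in k])
print(readout.read_state()["time"])
E
```

```text
0.0 [ 0.15624254 -0.65594877  0.24394827] [-1.30925198  1.03645393 -1.0335863 ] [0.1446411  0.0058107  0.06118164]
top [1.93483965e-01 8.81114510e-04 1.71466229e+00]
wheel_hub [302, 189] 0.65 [ 0.534 -0.204  0.081]
wheel_tip [333, 192] 0.87 [ 0.526 -0.309  0.07 ]
wheel_base_marker_top [280, 168] 0.55 [ 0.624 -0.136  0.022]
swing_hub [186, 178] 0.76 [0.578 0.185 0.077]
swing_tip [153, 182] 0.57 [0.567 0.296 0.07 ]
swing_base_marker_top [199, 148] 0.44 [0.698 0.147 0.022]
cone [239, 234] 0.53 [0.394 0.009 0.   ]
mug [252, 128] 0.6 [ 0.776 -0.044  0.   ]
bottle [140, 248] 0.66 [0.352 0.347 0.   ]
dumbbell [112, 200] 0.66 [0.52  0.452 0.   ]
bulb [380, 206] 0.86 [ 0.487 -0.485  0.   ]
pegblock [342, 272] 0.85 [ 0.263 -0.341  0.   ]
side [-0.08534412  0.84096768  0.80231885]
wheel_hub [281, 156] 0.88 [ 0.523 -0.211  0.081]
wheel_tip [290, 146] 0.93 [ 0.543 -0.304  0.07 ]
wheel_base_marker_top [246, 170] 0.52 [ 0.627 -0.136  0.022]
swing_hub [194, 209] 0.79 [0.577 0.193 0.077]
swing_tip [174, 233] 0.65 [0.559 0.296 0.07 ]
swing_base_marker_top [138, 293] 0.72 [0.518 0.471 0.022]
1.0
```

Run:
```python
from h import *
a=cv2.imread("pics/top0.png")[100:300,90:410];cv2.imwrite("pics/t0c.png",cv2.resize(a,None,fx=2.5,fy=2.5,interpolation=2))
a=cv2.imread("pics/side0.png")[90:330,80:400];cv2.imwrite("pics/s0c.png",cv2.resize(a,None,fx=2.5,fy=2.5,interpolation=2))
from scipy.spatial.transform import Rotation as R
print(R.from_rotvec(readout.read_state()["tcp_rot"]).as_matrix().round(3))
```

```text
[[ 0.232  0.     0.973]
 [-0.973 -0.     0.232]
 [ 0.    -1.     0.   ]]
```

View pics/t0c.png

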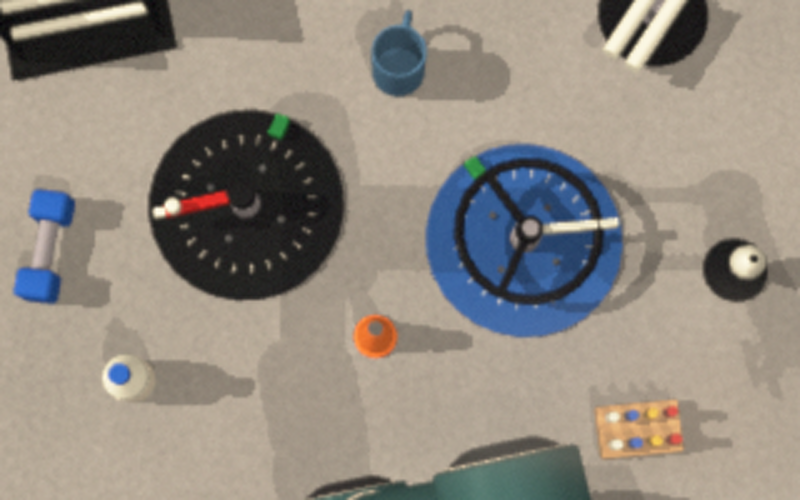

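View pics/s0c.png

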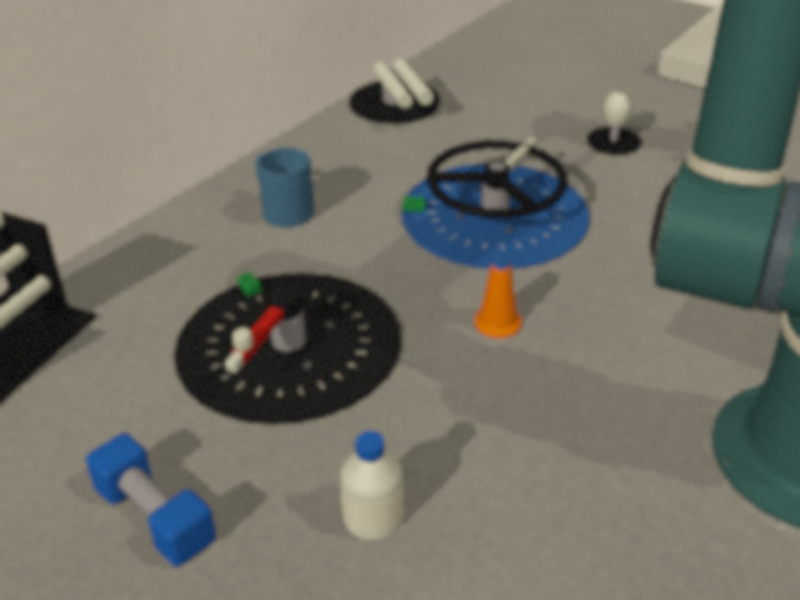

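```bash
cat >> h.py <<'E'
def cloud(p):
    z=p["range_z"];v,u=np.mgrid[:384,:512];P=np.stack([(u-p["cx"])/p["fx"]*z,(v-p["cy"])/p["fy"]*z,z,np.ones_like(z)],-1)
    W=(P@np.array(p["world_from_camera"]).T)[...,:3];W[z==0]=9
    return W,cv2.cvtColor(p["img"],cv2.COLOR_BGR2HSV).astype(int)
def deg(a):return round(float(np.degrees(a)),1)
def measure(p,c0={"wheel":(.525,-.207),"swing":(.575,.188)}):
    W,H=cloud(p)
    for n,c in c0.items():
        d=np.hypot(W[...,0]-c[0],W[...,1]-c[1]);z=W[...,2];h,s,v=H[...,0],H[...,1],H[...,2]
        g=(d<.16)&(h>45)&(h<80)&(s>120)&(v>40)&(z<.05)
        w=(d<.13)&(z>.05)&(z<.1)&(v>130)&(s<90)&(d>.04)
        pl=((h>95)&(h<125)&(s>120) if n=="wheel" else (v<75))&(d<.16)&(abs(z)<.02)
        cs,_=cv2.findContours(pl.astype(np.uint8),0,1)
        hull=cv2.convexHull(np.vstack([k for k in cs if len(k)>15]))[:,0]
        X=np.array([ray(p,q,.006)[:2] for q in hull])
        from scipy.optimize import least_squares
        f=least_squares(lambda a:np.hypot(*(X-a[:2]).T)-a[2],[*c,.138],loss="soft_l1",f_scale=.003).x
        out=[n,"plate",f.round(4)]
        for k,m in(("marker",g),("white",w)):
            if m.sum()>3:
                q=W[m].mean(0) ; out+=[k,int(m.sum()),q.round(3),deg(np.arctan2(q[1]-f[1],q[0]-f[0]))]
        print(*out)
E
python3 - <<'E'
from h import *
for c in("top","side"): print(c);measure(read_camera(c))
E
```

```text
top
wheel plate [ 0.528  -0.2035  0.1348] marker 39 [ 0.628 -0.136  0.021] 34.1 white 87 [ 0.534 -0.284  0.07 ] -85.4
swing plate [0.5824 0.1843 0.1357] marker 60 [0.69  0.139 0.019] -22.8 white 52 [0.561 0.283 0.081] 102.5
side
wheel plate [ 0.5269 -0.197   0.1333] marker 38 [ 0.624 -0.132  0.019] 33.7 white 32 [ 0.535 -0.284  0.068] -84.5
swing plate [0.5819 0.1885 0.1369] marker 63 [0.687 0.145 0.017] -22.4 white 81 [0.559 0.288 0.078] 103.1
```

Call:
jog_arm(increments=[[0,0,0,0,0.117,0,0],[0,0,0,0,0.117,0,0],[-0.05,0,0.035,0,0,0,0],[-0.05,0,0.035,0,0,0,0],[-0.05,0,0.035,0,0,0,0],[-0.05,0,0.035,0,0,0,0],[-0.05,0,0.035,0,0,0,0],[-0.05,0,0.035,0,0,0,0],[-0.05,0,0.035,0,0,0,0],[-0.04,0,0.035,0,0,0,0]])

```text
time: 2.35
tool_pos: [0.4456, -0.2631, 0.246]
tcp_rot: [-1.201, 1.216, -1.227]
wrist_force: [1.5, -0.7, 0.3]
width: 0.001
```

Call:
jog_arm(increments=[[-0.018,0,0.04,0,0,0,0],[0,0.04,0,0,0,0,0],[0,0.04,0,0,0,0,0],[0,0.04,0,0,0,0,0],[0,0,0,0,0,0,0]])

```text
time: 2.98
tool_pos: [0.4928, -0.2419, 0.1262]
tcp_rot: [-1.202, 1.204, -1.226]
wrist_force: [-1.1, -0.1, 0.3]
width: 0.001
```

Run:
```python
from h import *
p=read_camera("side");q=readout.read_state();print(q["tool_pos"],q["wrist_force"]);measure(p)
a=p["img"].copy()
for z in(.06,.106):
  t=q["tool_pos"].copy() if hasattr(q["tool_pos"],"copy") else list(q["tool_pos"]);t[2]=z
  u=proj(p,t);cv2.circle(a,(int(u[0]),int(u[1])),1,(255,0,255),-1)
cv2.imwrite("pics/a.png",cv2.resize(a[90:250,200:400],None,fx=3.5,fy=3.5))
```

```text
[ 0.4945507  -0.24295633  0.12865255] [-0.03155976  0.10561395  1.30661407]
wheel plate [ 0.5267 -0.1971  0.1332] marker 38 [ 0.625 -0.133  0.019] 33.4 white 30 [ 0.534 -0.273  0.067] -84.3
swing plate [0.582  0.1891 0.1366] marker 62 [0.687 0.145 0.017] -22.8 white 77 [0.559 0.289 0.078] 103.0
```

View pics/a.png

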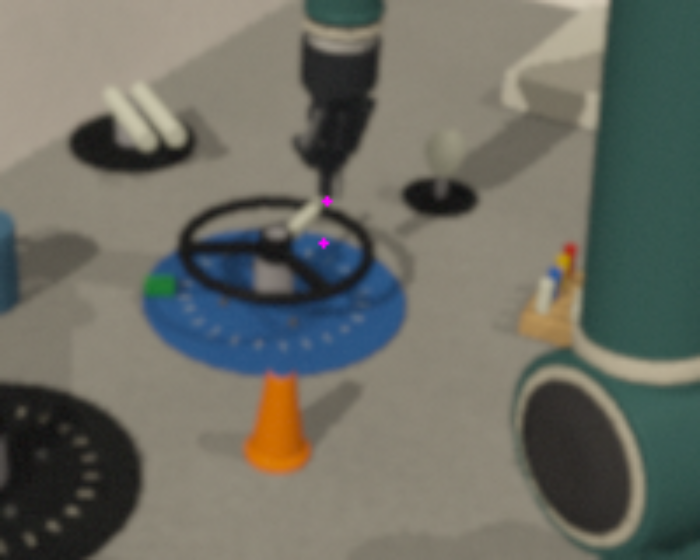

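Call:
jog_arm(increments=[[0.004,0,-0.009,0,0,0,0],[0,0.03,0,0,0,0,0],[0,0.025,0,0,0,0,0],[0,0.013,0,0,0,0,0],[0,0,0,0,0,0,0]])

```text
time: 3.65
tool_pos: [0.4923, -0.2538, 0.0709]
tcp_rot: [-1.196, 1.184, -1.245]
wrist_force: [-1.1, 0.1, 0.7]
width: -0.001
```

Call:
jog_arm(increments=[[0,0.013,0,0,0,0,0],[0,0,0,0,0,0,0],[0.0035,0,0.016,0,0,0,0],[0.0035,0,0.015,0,0,0,0],[-0.001,0,0.015,0,0,0,0],[-0.0045,0,0.0145,0,0,0,0]])

```text
time: 4.4
tool_pos: [0.5555, -0.2569, 0.061]
tcp_rot: [-1.198, 1.186, -1.244]
wrist_force: [-4.4, -0.8, 0.3]
width: 0.0
```

Call:
jog_arm(increments=[[-0.0095,0,0.01,0,0,0,0],[-0.011,0,0.01,0,0,0,0],[-0.0135,0,0.007,0,0,0,0],[-0.01,0,0.0025,0,0,0,0],[0,0,0,0,0,0,0]])

```text
time: 5.03
tool_pos: [0.5913, -0.2101, 0.0621]
tcp_rot: [-1.196, 1.179, -1.247]
wrist_force: [0.4, -0.6, -0.8]
width: -0.002
```

Run:
```python
from h import *
for c in("top","side"):
    p=read_camera(c);measure(p);find(p,["wheel_tip","wheel_base_marker_top","wheel_hub"])
    cv2.imwrite(f"pics/b{c}.png",cv2.resize(p["img"][110:250,180:380],None,fx=3.5,fy=3.5))
q=readout.read_state();print(q["tool_pos"],q["wrist_force"],q["time"])
```

```text
wheel plate [ 0.5281 -0.2034  0.1346] marker 36 [ 0.628 -0.135  0.023] 34.6
swing plate [0.5825 0.1847 0.1354] marker 59 [0.69  0.139 0.02 ] -23.0 white 53 [0.561 0.283 0.081] 102.5
wheel_tip none
wheel_base_marker_top [281, 167] 0.47 [ 0.626 -0.141  0.022]
wheel_hub [184, 176] 0.56 [0.585 0.191 0.081]
wheel plate [ 0.5273 -0.1979  0.1337] marker 37 [ 0.625 -0.132  0.019] 33.9 white 100 [ 0.6   -0.183  0.065] 11.4
swing plate [0.5822 0.1891 0.1364] marker 63 [0.688 0.145 0.017] -22.8 white 83 [0.558 0.289 0.078] 103.4
wheel_tip [247, 154] 0.95 [ 0.641 -0.166  0.07 ]
wheel_base_marker_top [249, 165] 0.42 [ 0.636 -0.17   0.022]
wheel_hub [281, 158] 0.84 [ 0.515 -0.196  0.081]
[ 0.59031047 -0.21183232  0.06178002] [-3.53868371e-01 -4.29927918e-02  7.87752149e-05] 5.425
```

View pics/bside.png

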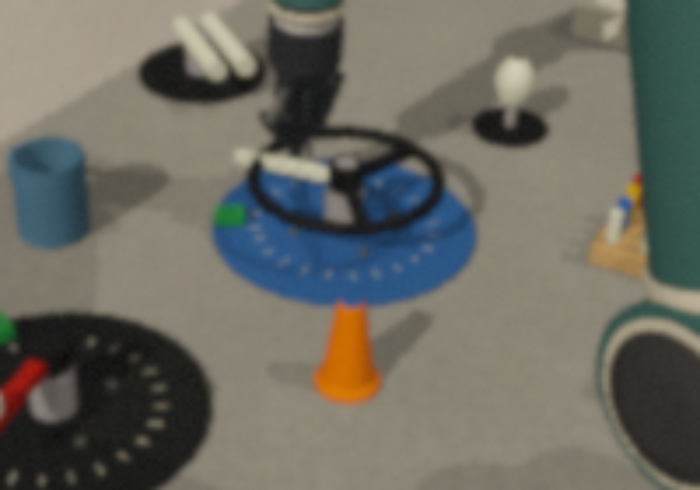

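Call:
jog_arm(increments=[[-0.008,0,-0.002,0,0,0,0],[-0.007,0,-0.002,0,0,0,0],[0,0,0,0,0,0,0]])

```text
time: 5.8
tool_pos: [0.5869, -0.1971, 0.0618]
tcp_rot: [-1.196, 1.179, -1.251]
wrist_force: [1.0, -0.2, 0.1]
width: 0.002
```

Run:
```python
from h import *
for c in("top","side"):
    p=read_camera(c);measure(p);find(p,["wheel_tip"])
q=readout.read_state();print(q["tool_pos"],q["wrist_force"],q["time"])
```

```text
wheel plate [ 0.5279 -0.2035  0.1345] marker 26 [ 0.631 -0.133  0.022] 34.5
swing plate [0.5825 0.1847 0.1354] marker 59 [0.689 0.139 0.02 ] -23.0 white 51 [0.561 0.283 0.082] 102.5
wheel_tip none
wheel plate [ 0.5268 -0.1978  0.1332] marker 37 [ 0.624 -0.132  0.019] 33.9 white 104 [ 0.591 -0.166  0.065] 26.1
swing plate [0.5822 0.189  0.1364] marker 64 [0.687 0.145 0.017] -22.9 white 80 [0.559 0.289 0.078] 103.3
wheel_tip [243, 158] 0.8 [ 0.636 -0.135  0.07 ]
[ 0.58703056 -0.19759174  0.06173673] [ 0.53132753 -0.13435681  0.54573967] 6.0
```

Call:
jog_arm(increments=[[0.012,0,0,0,0,0,0],[0,-0.05,0,0,0,0,0],[0,-0.05,0,0,0,0,0],[0.05,-0.03,-0.02,0,0,0,0],[0.06,0,-0.01,0,0,0,0],[0.06,0,-0.01,0,0,0,0],[0.04,0,0,0,0,0,0],[0,0,0,0,0,0,0]])

```text
time: 7.0
tool_pos: [0.538, -0.4273, 0.2003]
tcp_rot: [-1.199, 1.178, -1.253]
wrist_force: [-0.3, 1.4, 0.0]
width: 0.0
```

Run:
```python
from h import *
for c in("top","side"):
    p=read_camera(c);measure(p);find(p,["wheel_tip","wheel_hub","wheel_base_marker_top"])
    if c=="top":cv2.imwrite(f"pics/c.png",cv2.resize(p["img"][130:250,220:380],None,fx=5,fy=5,interpolation=2))
q=readout.read_state();print(q["tool_pos"],q["wrist_force"],q["time"])
```

```text
wheel plate [ 0.528  -0.2035  0.1348] marker 40 [ 0.628 -0.135  0.023] 34.3 white 102 [ 0.597 -0.167  0.07 ] 28.1
swing plate [0.5826 0.1845 0.1352] marker 59 [0.69  0.139 0.02 ] -22.9 white 53 [0.561 0.283 0.081] 102.6
wheel_tip [283, 164] 0.59 [ 0.625 -0.143  0.07 ]
wheel_hub [302, 188] 0.8 [ 0.537 -0.203  0.081]
wheel_base_marker_top [280, 166] 0.42 [ 0.631 -0.136  0.022]
wheel plate [ 0.527  -0.1973  0.1333] marker 37 [ 0.625 -0.132  0.02 ] 33.9 white 97 [ 0.592 -0.164  0.066] 26.8
swing plate [0.5821 0.1889 0.1367] marker 59 [0.687 0.145 0.017] -22.4 white 84 [0.558 0.288 0.078] 103.4
wheel_tip [245, 157] 0.63 [ 0.634 -0.141  0.07 ]
wheel_hub [280, 156] 0.68 [ 0.526 -0.206  0.081]
wheel_base_marker_top [247, 170] 0.47 [ 0.623 -0.141  0.022]
[ 0.53934648 -0.42206793  0.20009342] [-0.14944852  0.18283738 -0.53283706] 7.4
```

View pics/c.png

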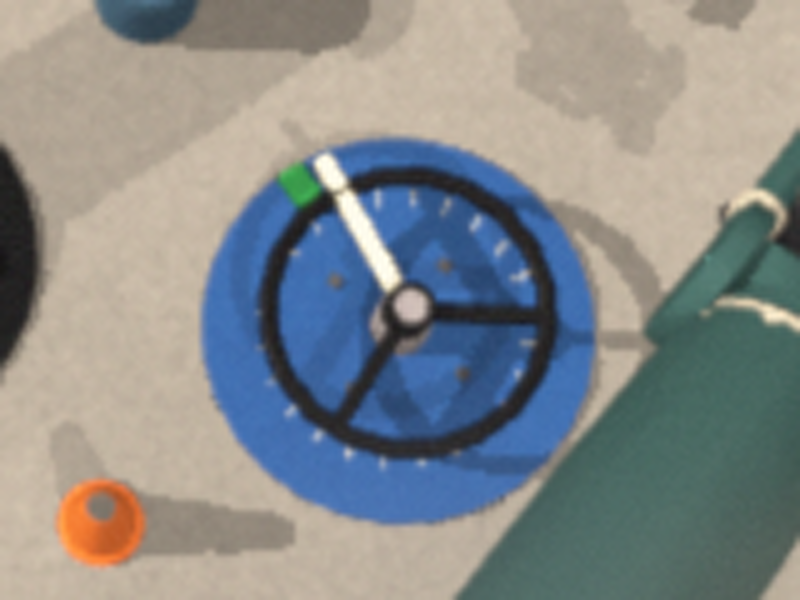

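Call:
jog_arm(increments=[[-0.05,0,0.012,0,0,0,0],[-0.05,0,0.012,0,0,0,0],[-0.05,0,0.012,0,0,0,0],[-0.045,0,0.012,0,0,0,0],[0,0,0,0,0,0,0],[0,0.04,0,0,0,0,0],[0,0.03,0,0,0,0,0],[0,0,0,0,0,0,0]])

```text
time: 8.4
tool_pos: [0.5938, -0.2202, 0.128]
tcp_rot: [-1.203, 1.163, -1.246]
wrist_force: [-0.5, 0.6, 0.4]
width: -0.002
```

Call:
jog_arm(increments=[[0,0.035,-0.005,0,0,0,0],[0,0.028,-0.002,0,0,0,0],[0,0.004,0,0,0,0,0],[-0.01,0,0,0,0,0,0],[-0.008,0,0,0,0,0,0],[0,0,0,0,0,0,0]])

```text
time: 9.15
tool_pos: [0.5953, -0.2072, 0.0691]
tcp_rot: [-1.198, 1.151, -1.257]
wrist_force: [-0.4, -0.4, -0.1]
width: 0.002
```

Call:
jog_arm(increments=[[0,0.008,-0.008,0,0,0,0],[-0.006,0,0,0,0,0,0],[-0.005,0,0,0,0,0,0],[0,0,0,0,0,0,0]])

```text
time: 9.65
tool_pos: [0.5878, -0.1959, 0.0611]
tcp_rot: [-1.197, 1.149, -1.258]
wrist_force: [-0.9, 0.6, 0.7]
width: 0.003
```

Call:
jog_arm(increments=[[-0.003,0,0,0,0,0,0],[-0.003,0,0,0,0,0,0],[0,0,0,0,0,0,0]])

```text
time: 10.02
tool_pos: [0.5882, -0.1903, 0.0611]
tcp_rot: [-1.198, 1.148, -1.259]
wrist_force: [-0.5, -0.2, 0.6]
width: 0.002
```

Run:
```python
from h import *
for c in("side",):
    p=read_camera(c);measure(p);find(p,["wheel_tip"])
q=readout.read_state();print(q["tool_pos"],q["wrist_force"],q["time"])
```

```text
wheel plate [ 0.5273 -0.1975  0.1336] marker 38 [ 0.625 -0.132  0.019] 33.8 white 100 [ 0.59  -0.158  0.065] 32.1
swing plate [0.5822 0.1891 0.1364] marker 61 [0.687 0.145 0.017] -22.6 white 80 [0.559 0.289 0.078] 103.1
wheel_tip [244, 160] 0.72 [ 0.626 -0.125  0.07 ]
[ 0.58817744 -0.19030781  0.0610558 ] [-0.0956447  -0.2640081   0.53131427] 10.125
```

Call:
jog_arm(increments=[[0.012,0,0,0,0,0,0],[0,-0.05,0,0,0,0,0],[0,-0.05,0,0,0,0,0],[-0.03,-0.03,0,0,0,0,0],[-0.06,0,-0.008,0,0,0,0],[-0.06,0,-0.008,0,0,0,0],[-0.06,0,-0.008,0,0,0,0],[-0.06,0,-0.008,0,0,0,0],[-0.06,0,-0.008,0,0,0,0],[0,0,0,0,0,0,0]])

```text
time: 11.38
tool_pos: [0.543, 0.1355, 0.1829]
tcp_rot: [-1.189, 1.151, -1.265]
wrist_force: [-0.3, -0.7, -0.4]
width: 0.001
```

Run:
```python
from h import *
from scipy.spatial.transform import Rotation as R
for c in("top","side"):
    p=read_camera(c);measure(p);find(p,["wheel_tip","wheel_base_marker_top","wheel_hub"])
    if c=="top":cv2.imwrite(f"pics/d.png",cv2.resize(p["img"][110:250,130:380],None,fx=3.2,fy=3.2,interpolation=2))
q=readout.read_state();print(q["tool_pos"],q["wrist_force"],q["time"])
print((R.from_rotvec(q["tcp_rot"]).inv()*R.from_matrix([[0,0,1],[-1,0,0],[0,-1,0]])).as_rotvec())
```

```text
wheel plate [ 0.5281 -0.2035  0.1347] marker 24 [ 0.625 -0.132  0.024] 36.3 white 99 [ 0.593 -0.161  0.07 ] 33.5
swing plate [0.5827 0.1848 0.1354] white 47 [0.56  0.284 0.08 ] 102.7
wheel_tip [281, 164] 0.91 [ 0.623 -0.136  0.07 ]
wheel_base_marker_top [280, 165] 0.62 [ 0.633 -0.136  0.022]
wheel_hub [303, 187] 0.63 [ 0.54  -0.209  0.081]
wheel plate [ 0.527  -0.1973  0.1334] marker 38 [ 0.625 -0.133  0.019] 33.5 white 93 [ 0.591 -0.157  0.065] 32.3
swing plate [0.5822 0.1892 0.1367] marker 59 [0.687 0.145 0.017] -22.8 white 81 [0.559 0.288 0.078] 103.3
wheel_tip [246, 159] 0.91 [ 0.624 -0.136  0.07 ]
wheel_base_marker_top [248, 168] 0.55 [ 0.625 -0.148  0.022]
wheel_hub [281, 155] 0.93 [ 0.525 -0.212  0.081]
[0.54391179 0.13059919 0.18306235] [-0.33864127 -0.87020056 -0.23905559] 11.775
[-0.06010776 -0.01083706  0.0360194 ]
```

View pics/d.png

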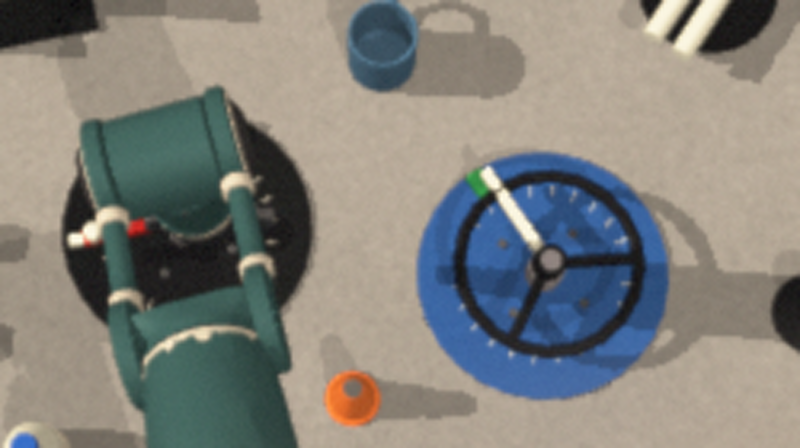

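Call:
jog_arm(increments=[[0,0,0,-0.06,-0.01,0.036,0],[-0.045,0,-0.007,0,0,0,0],[-0.045,0,-0.007,0,0,0,0],[0,0.03,0,0,0,0,0],[0,0.03,0,0,0,0,0],[0,0,0,0,0,0,0]])

```text
time: 12.52
tool_pos: [0.5336, 0.2172, 0.1234]
tcp_rot: [-1.201, 1.218, -1.217]
wrist_force: [-0.2, 0.3, 0.4]
width: -0.001
```

Call:
jog_arm(increments=[[0,0.03,0,0,0,0,0],[0,0.028,0,0,0,0,0],[0,0.006,0,0,0,0,0],[0,0,0,0,0,0,0]])

```text
time: 13.02
tool_pos: [0.5391, 0.2162, 0.0641]
tcp_rot: [-1.191, 1.216, -1.222]
wrist_force: [0.3, -0.3, 1.0]
width: -0.003
```

Call:
jog_arm(increments=[[-0.017,0.003,0.004,0,0,0,0],[-0.008,0,0.013,0,0,0,0],[-0.005,0,0.015,0,0,0,0],[-0.001,0,0.015,0,0,0,0]])

```text
time: 13.52
tool_pos: [0.5885, 0.2487, 0.0642]
tcp_rot: [-1.192, 1.216, -1.221]
wrist_force: [-3.7, -1.0, 0.2]
width: 0.0
```

Call:
jog_arm(increments=[[0.005,0,0.014,0,0,0,0],[0.007,0,0.014,0,0,0,0],[0.0105,0,0.0115,0,0,0,0],[0.013,0,0.008,0,0,0,0],[0.006,0,0.002,0,0,0,0],[0,0,0,0,0,0,0]])

```text
time: 14.28
tool_pos: [0.644, 0.2038, 0.0649]
tcp_rot: [-1.186, 1.217, -1.223]
wrist_force: [-0.5, 1.1, -0.2]
width: 0.003
```

Run:
```python
from h import *
for c in("top","side"):
    p=read_camera(c);measure(p);find(p,["swing_tip"])
    if c=="side":cv2.imwrite(f"pics/e.png",cv2.resize(p["img"][150:280,130:310],None,fx=4,fy=4,interpolation=2))
q=readout.read_state();print(q["tool_pos"],q["wrist_force"],q["time"])
```

```text
wheel plate [ 0.528  -0.2034  0.1347] marker 23 [ 0.626 -0.132  0.022] 36.0 white 94 [ 0.592 -0.161  0.07 ] 33.5
swing plate [0.5825 0.1848 0.1354] marker 57 [0.69  0.139 0.019] -23.2
swing_tip none
wheel plate [ 0.527  -0.1975  0.1335] marker 37 [ 0.625 -0.132  0.019] 33.6 white 76 [ 0.588 -0.159  0.066] 32.6
swing plate [0.582  0.1893 0.1362]
swing_tip [170, 194] 0.64 [0.695 0.17  0.07 ]
[0.64341376 0.20459525 0.06492757] [-0.84216911 -0.33475267  0.11307741] 14.475
```

View pics/e.png

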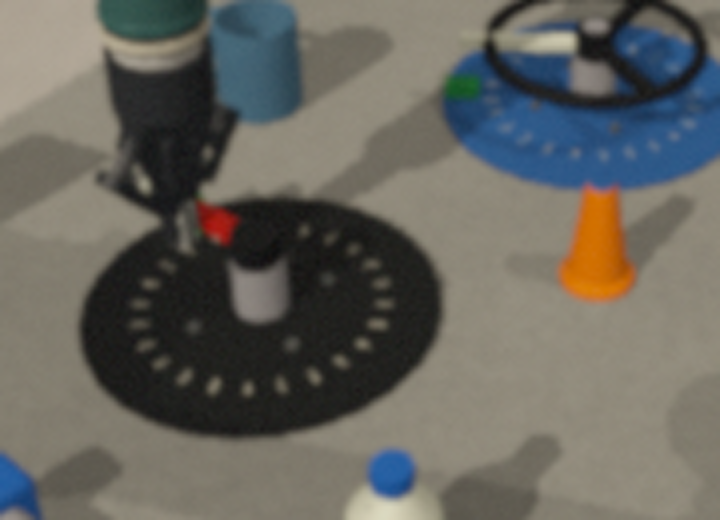

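Call:
jog_arm(increments=[[-0.015,0,0,0,0,0,0],[0,-0.05,0,0,0,0,0],[0,-0.05,0,0,0,0,0],[-0.04,-0.03,-0.02,0,0,0,0],[-0.045,0,-0.035,0,0,0,0],[-0.045,0,-0.035,0,0,0,0],[-0.045,0,-0.035,0,0,0,0],[0,0,0,0,0,0,0]])

```text
time: 15.48
tool_pos: [0.5158, 0.4098, 0.2015]
tcp_rot: [-1.181, 1.212, -1.218]
wrist_force: [0.6, 0.2, 0.1]
width: -0.002
```

Run:
```python
from h import *
for c in("top","side"):
    p=read_camera(c);measure(p);find(p,["swing_tip","swing_hub","swing_base_marker_top"])
    if c=="top":cv2.imwrite(f"pics/f.png",cv2.resize(p["img"][110:250,110:270],None,fx=4,fy=4,interpolation=2))
q=readout.read_state();print(q["tool_pos"],q["wrist_force"],q["time"])
```

```text
wheel plate [ 0.5282 -0.2034  0.1346] marker 24 [ 0.626 -0.132  0.023] 36.2 white 100 [ 0.593 -0.16   0.07 ] 33.6
swing plate [0.5826 0.1848 0.1353] marker 62 [0.69  0.139 0.02 ] -23.1 white 48 [0.681 0.178 0.081] -4.2
swing_tip [190, 143] 0.85 [0.701 0.174 0.07 ]
swing_hub none
swing_base_marker_top [198, 148] 0.52 [0.699 0.149 0.022]
wheel plate [ 0.5269 -0.197   0.133 ] marker 38 [ 0.624 -0.132  0.019] 33.7 white 95 [ 0.591 -0.157  0.065] 32.2
swing plate [0.5822 0.1892 0.1366] white 58 [0.678 0.183 0.08 ] -3.6
swing_tip [171, 193] 0.79 [0.696 0.165 0.07 ]
swing_hub [194, 208] 0.56 [0.578 0.189 0.077]
swing_base_marker_top none
[0.51979965 0.40433587 0.20083581] [ 0.10384146 -0.34450604 -0.32266236] 15.875
```

View pics/f.png

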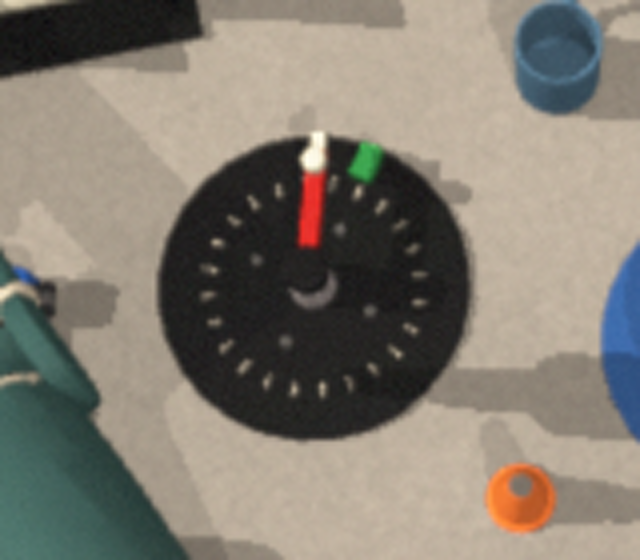

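Call:
jog_arm(increments=[[0.045,0,0.03,0,0,0,0],[0.045,0,0.03,0,0,0,0],[0.045,0,0.03,0,0,0,0],[0.04,0,0.027,0,0,0,0],[0,0,0,0,0,0,0],[0,0.04,0,0,0,0,0],[0,0.03,0,0,0,0,0],[0,0,0,0,0,0,0]])

```text
time: 16.88
tool_pos: [0.6412, 0.2168, 0.1302]
tcp_rot: [-1.17, 1.224, -1.232]
wrist_force: [-1.0, 0.4, -0.1]
width: -0.001
```

Call:
jog_arm(increments=[[-0.004,0.035,0,0,0,0,0],[0,0.03,0,0,0,0,0],[0,0.004,0,0,0,0,0],[0,0,0,0,0,0,0]])

```text
time: 17.38
tool_pos: [0.6464, 0.2241, 0.0669]
tcp_rot: [-1.162, 1.22, -1.234]
wrist_force: [-0.4, -0.4, 0.8]
width: 0.004
```

Call:
jog_arm(increments=[[0.01,0.005,-0.001,0,0,0,0],[0.01,0,-0.001,0,0,0,0],[0.008,0,-0.001,0,0,0,0],[0.005,0,-0.001,0,0,0,0],[0,0,0,0,0,0,0]])

```text
time: 18.0
tool_pos: [0.6445, 0.1901, 0.0661]
tcp_rot: [-1.153, 1.216, -1.236]
wrist_force: [1.2, 1.2, 0.3]
width: -0.0
```

Run:
```python
from h import *
for c in("side","top"):
    p=read_camera(c);measure(p);find(p,["swing_tip"])
q=readout.read_state();print(q["tool_pos"],q["wrist_force"],q["time"])
```

```text
wheel plate [ 0.5269 -0.1972  0.1332] marker 36 [ 0.625 -0.132  0.019] 33.7 white 75 [ 0.588 -0.159  0.065] 32.2
swing plate [0.5822 0.1892 0.1364]
swing_tip [177, 192] 0.81 [0.687 0.151 0.07 ]
wheel plate [ 0.528  -0.2033  0.1348] marker 22 [ 0.626 -0.132  0.022] 35.9 white 93 [ 0.593 -0.161  0.07 ] 33.3
swing plate [0.5829 0.1848 0.1352] marker 33 [0.695 0.134 0.02 ] -24.2
swing_tip none
[0.64444923 0.19055405 0.06594345] [0.67525676 0.28245063 0.5258151 ] 18.2
```

Call:
jog_arm(increments=[[-0.015,0,0,0,0,0,0],[0,-0.05,0,0,0,0,0],[0,-0.05,0,0,0,0,0],[-0.04,-0.03,-0.02,0,0,0,0],[-0.045,0,-0.035,0,0,0,0],[-0.045,0,-0.035,0,0,0,0],[-0.045,0,-0.035,0,0,0,0],[0,0,0,0,0,0,0]])

```text
time: 19.2
tool_pos: [0.5168, 0.3952, 0.2006]
tcp_rot: [-1.152, 1.216, -1.231]
wrist_force: [0.9, -0.4, 0.4]
width: -0.005
```

Run:
```python
from h import *
for c in("top","side"):
    p=read_camera(c);measure(p);find(p,["swing_tip","swing_base_marker_top"])
    if c=="top":cv2.imwrite(f"pics/g.png",cv2.resize(p["img"][110:250,110:310],None,fx=4,fy=4,interpolation=2))
q=readout.read_state();print(q["tool_pos"],q["wrist_force"],q["time"])
```

```text
wheel plate [ 0.5282 -0.2035  0.1347] marker 24 [ 0.626 -0.132  0.022] 36.2 white 101 [ 0.593 -0.16   0.07 ] 33.7
swing plate [0.5825 0.1848 0.1353] marker 49 [0.69  0.137 0.021] -24.2 white 50 [0.677 0.153 0.081] -18.5
swing_tip [194, 143] 0.77 [0.703 0.158 0.07 ]
swing_base_marker_top [201, 149] 0.54 [0.695 0.138 0.022]
wheel plate [ 0.5272 -0.1974  0.1334] marker 38 [ 0.624 -0.132  0.02 ] 34.1 white 95 [ 0.591 -0.157  0.065] 32.7
swing plate [0.5822 0.1893 0.1365] marker 39 [0.689 0.149 0.016] -20.8 white 48 [0.67  0.16  0.081] -18.4
swing_tip [178, 192] 0.63 [0.684 0.15  0.07 ]
swing_base_marker_top [176, 201] 0.4 [0.701 0.144 0.022]
[0.5206801  0.38997888 0.20018447] [ 0.79528708 -0.94752147  0.39549811] 19.5
```

View pics/g.png

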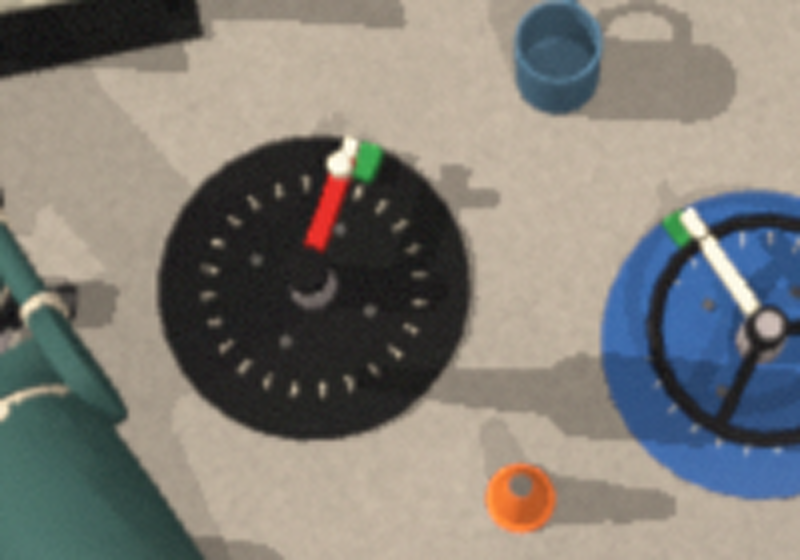

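Call:
jog_arm(increments=[[0.045,0,0.03,0,0,0,0],[0.045,0,0.03,0,0,0,0],[0.045,0,0.03,0,0,0,0],[0.025,0,0.024,0,0,0,0],[0,0,0,0,0,0,0],[0,0.04,0,0,0,0,0],[0,0.03,0,0,0,0,0],[0,0,0,0,0,0,0]])

```text
time: 20.5
tool_pos: [0.6383, 0.2138, 0.1297]
tcp_rot: [-1.14, 1.23, -1.248]
wrist_force: [-0.6, 0.4, -0.4]
width: 0.005
```

Call:
jog_arm(increments=[[0,0.035,0,0,0,0,0],[0,0.03,0,0,0,0,0],[0,0.004,0,0,0,0,0],[0,0,0,0,0,0,0]])

```text
time: 21.0
tool_pos: [0.6445, 0.217, 0.0663]
tcp_rot: [-1.132, 1.226, -1.25]
wrist_force: [0.2, 1.2, -0.2]
width: 0.0
```

Call:
jog_arm(increments=[[0.01,0.002,0,0,0,0,0],[0.009,0,0,0,0,0,0],[0.005,0,0,0,0,0,0],[0.003,0,0,0,0,0,0],[0,0,0,0,0,0,0]])

```text
time: 21.62
tool_pos: [0.6459, 0.1887, 0.0688]
tcp_rot: [-1.124, 1.223, -1.252]
wrist_force: [-0.0, 0.3, -0.7]
width: -0.0
```

Call:
jog_arm(increments=[[0.0015,0.003,-0.001,0,0,0,0],[0.0015,0,-0.001,0,0,0,0],[0,0,0,0,0,0,0]])

```text
time: 22.0
tool_pos: [0.645, 0.1866, 0.066]
tcp_rot: [-1.122, 1.221, -1.252]
wrist_force: [0.8, 0.5, 0.3]
width: -0.002
```

Call:
jog_arm(increments=[[0.001,0,0,0,0,0,0],[0,0,0,0,0,0,0],[-0.015,0,0,0,0,0,0],[0,-0.05,0,0,0,0,0],[0,-0.05,0,0,0,0,0],[-0.04,-0.03,-0.02,0,0,0,0],[-0.045,0,-0.035,0,0,0,0],[-0.045,0,-0.035,0,0,0,0],[-0.045,0,-0.035,0,0,0,0],[0,0,0,0,0,0,0]])

```text
time: 23.25
tool_pos: [0.5177, 0.3885, 0.1983]
tcp_rot: [-1.125, 1.226, -1.25]
wrist_force: [0.3, -0.9, -0.5]
width: 0.004
```

Run:
```python
from h import *
for c in("top","side"):
    p=read_camera(c);measure(p);find(p,["swing_tip","wheel_tip","cone","mug","bottle","dumbbell","bulb","pegblock"] if c=="top" else ["swing_tip","wheel_tip"])
    if c=="top":
        a=p["img"].copy()
        for C,th in(((.5282,-.2034),34.0),((.5824,.1860),-23.0)):
            for r in(.02,.115,.121):
                t=np.radians(th);u=proj(p,[C[0]+r*np.cos(t),C[1]+r*np.sin(t),.07]);a[int(round(u[1])),int(round(u[0]))]=(255,0,255)
        cv2.imwrite(f"pics/i.png",cv2.resize(a[110:250,140:340],None,fx=4,fy=4,interpolation=0))
q=readout.read_state();print(q["tool_pos"],q["wrist_force"],q["time"])
```

```text
wheel plate [ 0.5282 -0.2035  0.1347] marker 24 [ 0.626 -0.132  0.022] 36.1 white 100 [ 0.593 -0.16   0.07 ] 33.8
swing plate [0.5825 0.1848 0.1353] marker 28 [0.688 0.133 0.019] -26.0 white 47 [0.674 0.146 0.081] -23.2
swing_tip [196, 145] 0.56 [0.695 0.152 0.07 ]
wheel_tip [283, 163] 0.92 [ 0.628 -0.144  0.07 ]
cone [241, 231] 0.5 [0.404 0.001 0.   ]
mug [251, 129] 0.8 [ 0.772 -0.038  0.   ]
bottle none
dumbbell [114, 200] 0.54 [0.518 0.443 0.   ]
bulb [383, 207] 0.94 [ 0.486 -0.494  0.   ]
pegblock [345, 271] 0.61 [ 0.264 -0.35   0.   ]
wheel plate [ 0.5272 -0.1974  0.1334] marker 36 [ 0.625 -0.132  0.02 ] 34.0 white 94 [ 0.591 -0.156  0.065] 32.8
swing plate [0.5821 0.1893 0.1365] marker 50 [0.688 0.147 0.018] -21.9 white 47 [0.667 0.154 0.082] -22.6
swing_tip [180, 191] 0.88 [0.682 0.142 0.07 ]
wheel_tip [178, 190] 0.72 [0.689 0.142 0.07 ]
[0.52115362 0.38411916 0.19826062] [-0.56897932  0.11259245 -0.22716506] 23.85
```

View pics/i.png

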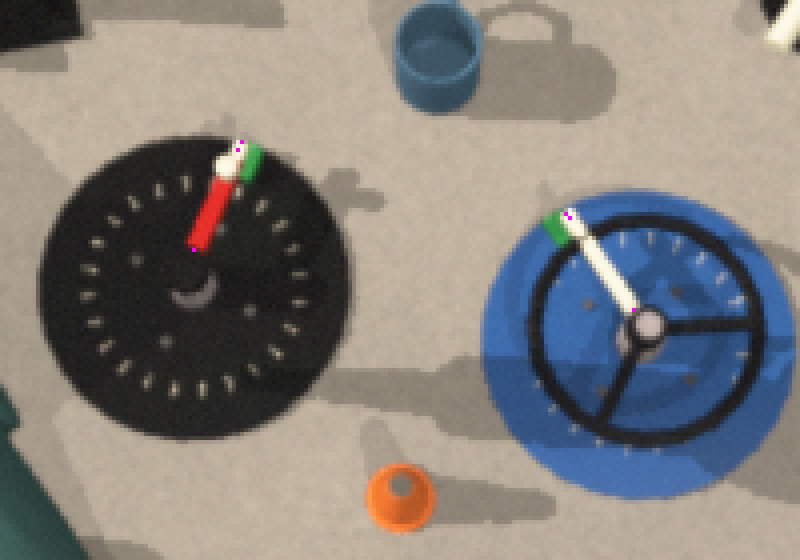

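```bash
python3 -c "
from h import *
print(bot.finish_job())"
```

```text
the job is handed in; nothing more can be done
None
```

I set both exercisers with the shut fingertips and handed the job in at about 24 s of the 64 s allowed. I turned the wheel about 119° anticlockwise by pushing a spoke, and the swing arm about 126° clockwise. The job-finish call gives no verdict.

**Wheel:** in the last top view the white pointer stood at about 33.8° and its marker at about 34°. That puts the tip roughly 1–3 mm from the middle of the marker.

**Swing arm:** the top view gave the white peg and tip at about -23.2° and the side view -22.6°. The marker was at about -23° when it was fully visible. The white tips also fell on the positions I predicted for them in the last top picture.

**Base and bystanders:** both base plates measured the same as at the start, within 1 mm. Wrist force was about 4–5 N or less in every reading. At hand-in the tool stood clear, about 0.2 m up.

**Checks that disagreed:**
- **Covered markers:** where the pointers partly hid the markers, the later marker angles were off by 2–3°, so I relied on the unobstructed ones.
- **Tip detections:** the network's tip positions scattered by up to about 15 mm. One side-view report placed the wheel tip on the swing arm, and I ignored it.
- **Bystanders:** five were found again within about 13 mm of their first readings, about the spread of the detector. The bottle was not detected in the last top view. The arm passed near it only at height, with the fingertips about 0.18 m up.

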